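# Find the blue ink pot among the closed finds tins

## Task

One of the two closed green finds tins holds a small blue glass ink pot, the other only red potsherds. Lift the lids to see which, then take the ink pot out and set it down gently, upright, inside the small black tray lined with white paper next to the tins. Any lid you take off should end up lying flat with its knob up, on the table or back on a tin.

Things in the scene. Friction and masses are not known exactly. Their poses are not given: they have to be found in the camera images.
- lid_1_knob (a point): centre of the black knob (upright cylinder, 26 mm across, 28 mm high) of a loose round green lid on a green tin; 14 mm above the lid's top face, z up. Lid: disc 144 mm across, 5 mm thick, below it a plug 120 mm across, 3 mm deep, inside the tin's rim; 0.12 kg, lifts straight off. Laid on the table, the knob's centre is 22 mm up. Either lid may cover the ink pot.
- lid_2_knob (a point): centre of the knob of the other lid, the same in all as lid_1. Each lid starts loosely centred on its own tin: round, green, fixed to the table, 140 mm across outside, 132 mm inside, 62 mm high (knob centre then 81 mm up). Either lid may cover the ink pot.
- ink_pot_center (a point): centre of the cobalt-blue glass ink pot, 15 mm above its foot, z up: straight round body 32 mm across, 19 mm high, then a neck (24 mm at the lip), 30 mm high in all, 0.05 kg. It starts loose and upright, within 10 mm of the middle of one tin, on a firm white bed whose top is 24 mm above the table; its lip is 8 mm below the rim. The other tin's sherds are fixed.
- tray: the small black open tray, fixed to the table, 170 mm (its x) by 150 mm (its y) outside, 30 mm high, walls and floor 4 mm thick, white paper on its floor. It stands to the left or the right of the two tins. Origin: centre of its underside, on the table; z up.
Mind the look-alikes: they are no part of the job. Leave any brown or pink look-alike of the part that bears lid_1_knob alone.

How it is judged:
By the outcome, as a careful person would: the job done as asked, in the order asked, and still so for the second after the job is handed in, with the robot touching nothing.
It also fails if it takes over 72 s, if anything falls off the work surface, if the arm or the gripper's body presses on something with over 40 N, if the wrist force passes 120 N, or if a joint passes its speed limit or range.

## Robot

A 6-joint arm with a two-finger parallel gripper is mounted at the origin on the work surface. World frame = base frame: x ahead of the robot, y to its left, z up, the work surface at z = 0. Lengths are in mm, angles in rad, forces in N, time in s.
With the tool pointing down it reaches from about 350 to 1000 mm from the base axis. Payload 7.1 kg.
Tool frame: the origin (TCP) lies at the very end of the fingers, on their centre line; the grasp point (between the pads) lies 19 mm behind it; z points along the fingers, x is the direction in which the jaws open and shut, and the axes are right-handed (so a half turn about z gives the same grasp; the last joint's range is limited). The gripper opens to 85 mm and grips with 20 to 120 N. Pads are 22 mm wide; open, the fingers measure 114 mm over their backs; the gripper's body (76 mm by 85 mm) begins 54 mm behind the grasp point. The pads swing forward as they close: fully open they stand 13 mm farther back than shut.
Start: joints at [-1.134, 0.423, 1.63, -0, 1.089, -0.019], TCP at [275.127, -561.168, 231.319] pointing down, gripper open.
Joint ranges: [-3, 3], [-0.9, 2.11], [0.09, 2.58], [-1.31, 4.45], [0.11, 2.69], [-2.54, 2.54]. Speed limits (rad/s): [2.39, 2.39, 3.01, 3.14, 3.14, 3.14].

## Interface

Orientations are given as a unit quaternion [x, y, z, w].
In Python, from plant import env gives the robot as it stands.
- The arm moves only by the tool jog_arm, never from a script. Its argument "deltas" is a list of rows, each a list of 7 numbers: the turn, a rotation vector about the world's x, y, z in degrees, then the shift along the world's x, y, z in mm, then the opening, from 0 (shut) to 1 (fully open). A call has 1 to 8 rows; each row shifts and turns the pose as measured when the row begins; what a row does not reach is not made up. A row lasts 1/10 s, in which the tool goes at most 50 mm and 8.59 degrees, less where a joint would pass 70% of its speed; a pose out of reach is approached as far as the arm can. A call is refused whole if a number of a shift passes 50 or a number of a turn 8.59, either way. A call with a gripper value outside its range is refused whole. The fingers move at their own pace and stop on an object; the grip force is fixed at half the most. Time passes only in rows, so rows that do not move let the fingers close. It gives the time, the measured TCP pose, the force and the opening at its end, in the units of the state.
- env.sense(): the state, without advancing time (a new reading comes with each control period).
- env.grab_frame(name): name is "scene" or "side" or "wrist"; returns the picture (384x512x3 uint8, red, green, blue); there is no depth.
- env.camera_info(name): a dict with "fx", "fy", "cx", "cy" (pixels), "distortion" ([k1, k2, p1, p2, k3] as OpenCV has them; the pictures are not rectified), "extrinsics" (4x4, takes a point from camera to world coordinates). Camera axes: x right, y down, z forward; pixel columns grow to the right and rows downward; lengths in mm; the calibration is good to about 2 mm. A picture is of the moment at which its call begins: read the wrist's pose just before it. camera_info takes no time and is no camera call; for the wrist camera it gives the pose at the moment of the call.
- env.hand_in(): hands the job in, once; it reports no verdict.
The state is a dict: "time_s": time; "joint_positions": joint angles; "qd": joint speeds; "joint_efforts": joint torques, N m; "eef_pos": TCP position; "ee_rot": TCP orientation; "wrist_force": force on the tool from outside, world axes, zero at the start; "ft_torque": the same for the moment, N m; "gripper_width": finger opening in mm.
Only numpy, scipy, OpenCV 4.12 (cv2) and the standard library are available. Lean on these libraries where they do the work, as an engineer would, in place of code of your own. Each camera call takes 0.05 s, during which the arm holds its last target.

## Working session

There is one attempt and no reset: what is moved stays moved. The work goes in short steps, Python scripts to look and compute and a tool call to move; the robot and the scene stay as the last step left them, time stands still between calls to the robot, and variables do not carry over. Pictures are saved under pics/ and viewed, and the job is handed in when it is done.

Besides the shell and the picture viewer there is one more tool, called after "Request:" as name(argument=value, ...) on one line, values as JSON. jog_arm: Moves the arm, as the interface text tells. Its arguments: {"type":"object","properties":{"deltas":{"type":"array"}},"required":["deltas"]}

```bash
mkdir -p pics; ls
python3 - <<'E'
from plant import env
import cv2
s=env.sense(); print(s)
for n in ("scene","side","wrist"):
    i=env.camera_info(n); print(n,i)
    cv2.imwrite(f"pics/{n}0.png",env.grab_frame(n)[:,:,::-1])
E
```

```text
pics
{'time_s': 0.0, 'joint_positions': array([-1.13400250e+00,  4.23824820e-01,  1.63072855e+00,  1.15369758e-05,
        1.08858388e+00, -1.89935435e-02]), 'qd': array([-0.00141863, -0.00183369, -0.00121612,  0.00052655,  0.00077849,
        0.0008421 ]), 'joint_efforts': array([-1.68953160e-03, -5.57394862e+01, -2.81741184e+01, -1.30625494e-04,
        7.33687455e-03, -2.31200693e-05]), 'eef_pos': array([ 274.8971536, -560.6719937,  230.5405432]), 'ee_rot': array([ 8.48576387e-01, -5.29072319e-01, -6.44695104e-04, -4.25257944e-04]), 'wrist_force': array([ 0.41412068,  0.15832789, -0.50762568]), 'ft_torque': array([-0.02649787,  0.02403316, -0.02639926]), 'gripper_width': 85.97251927219298}
scene {'fx': 358.369869178875, 'fy': 358.369869178875, 'cx': 254.52844478867453, 'cy': 195.3913840503624, 'distortion': array([-0.1123012,  0.       ,  0.       ,  0.       ,  0.       ]), 'extrinsics': array([[-8.12938820e-01,  4.07719349e-01, -4.15806936e-01,
         9.80559908e+02],
       [ 5.82156238e-01,  5.50598664e-01, -5.98276880e-01,
         4.94650090e+02],
       [-1.49863169e-02, 
[... 553 characters left out ...]
6.36884434e-01, -7.70913235e-01,
         7.77316309e+02],
       [ 0.00000000e+00,  0.00000000e+00,  0.00000000e+00,
         1.00000000e+00]])}
wrist {'fx': 298.80210720833145, 'fy': 298.80210720833145, 'cx': 258.79286504797227, 'cy': 191.50136284319882, 'distortion': array([-0.05387092,  0.        ,  0.        ,  0.        ,  0.        ]), 'extrinsics': array([[ 4.39688981e-01, -8.58677286e-01, -2.63338030e-01,
         3.42186765e+02],
       [-8.98149840e-01, -4.20587411e-01, -1.28191631e-01,
        -5.27347236e+02],
       [-6.81418597e-04,  2.92881457e-01, -9.56148518e-01,
         3.73922553e+02],
       [ 0.00000000e+00,  0.00000000e+00,  0.00000000e+00,
         1.00000000e+00]])}
```

View pics/scene0.png

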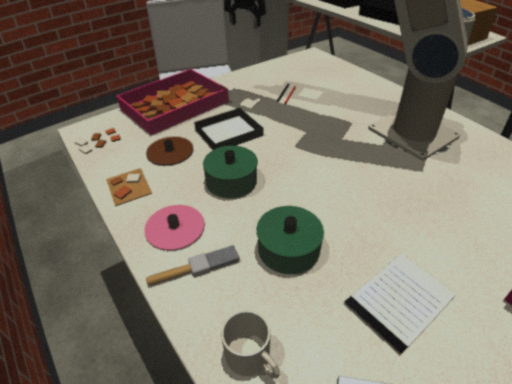

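View pics/side0.png

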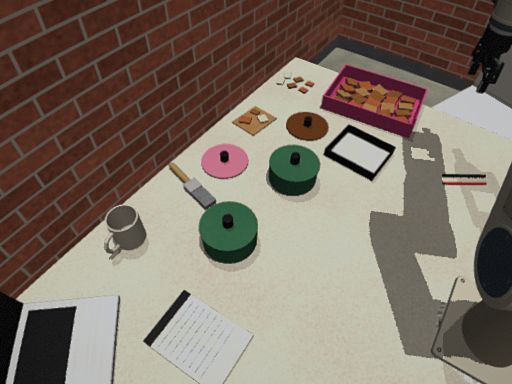

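View pics/wrist0.png

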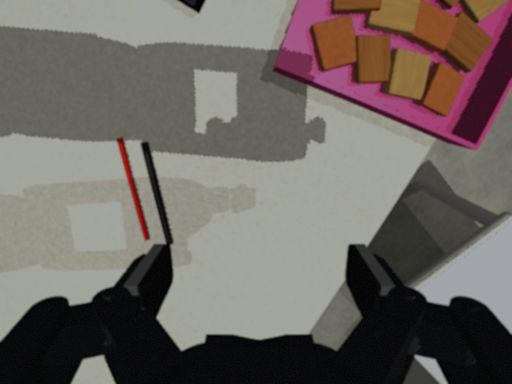

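The scene view shows green tins with knobs at (290,225) and (230,157) and the black tray at (229,128). The side view shows the knobs at (228,221) and (295,158) and the tray at (360,152). Pink and brown look-alike lids lie nearby. The wrist view shows only pens and the pink sherd box.

```bash
cat > h.py <<'E'
import numpy as np, cv2
def ray(i,u,v):
    K=np.array([[i['fx'],0,i['cx']],[0,i['fy'],i['cy']],[0,0,1]])
    p=cv2.undistortPoints(np.array([[[u,v]]],float),K,np.array(i['distortion']))[0,0]
    T=np.array(i['extrinsics']); d=T[:3,:3]@np.array([p[0],p[1],1]); return T[:3,3],d/np.linalg.norm(d)
def atz(i,u,v,z):
    o,d=ray(i,u,v); return o+d*(z-o[2])/d[2]
def tri(rs):
    A=0;b=0
    for o,d in rs:
        P=np.eye(3)-np.outer(d,d); A=A+P; b=b+P@o
    x=np.linalg.solve(A,b); return x,[np.linalg.norm((np.eye(3)-np.outer(d,d))@(x-o)) for o,d in rs]
def proj(i,X):
    K=np.array([[i['fx'],0,i['cx']],[0,i['fy'],i['cy']],[0,0,1]])
    T=np.linalg.inv(np.array(i['extrinsics'])); r=cv2.Rodrigues(T[:3,:3])[0]
    return cv2.projectPoints(np.array(X,float).reshape(-1,3),r,T[:3,3],K,np.array(i['distortion']))[0][:,0]
E
python3 - <<'E'
import cv2
from h import *
a=cv2.imread('pics/scene0.png');b=cv2.imread('pics/side0.png')
def c(im,x,y): return cv2.resize(im[y:y+100,x:x+133],(532,400),interpolation=cv2.INTER_CUBIC)
cv2.imwrite('pics/c1.png',c(a,180,100));cv2.imwrite('pics/c2.png',c(b,290,100))
# knob blobs: dark and inside green
for im,rois in ((a,[(278,212,26,24),(220,147,22,20)]),(b,[(216,210,26,22),(284,149,22,18)])):
    for x,y,w,h in rois:
        m=(im[y:y+h,x:x+w].max(2)<32).astype('uint8'); n,l,st,ce=cv2.connectedComponentsWithStats(m)
        print([(st[k].tolist(),(ce[k]+[x,y]).round(1)) for k in range(1,n) if st[k][4]>20])
E
```

```text
[([7, 11, 10, 10, 71], array([289.6, 227.7]))]
[([6, 6, 8, 10, 54], array([229.4, 158. ]))]
[([7, 5, 10, 14, 111], array([227.3, 221.3]))]
[([6, 4, 10, 12, 90], array([294.7, 158.5]))]
```

Run:
```python
import cv2
a=cv2.imread('pics/scene0.png');b=cv2.imread('pics/side0.png')
o=cv2.vconcat([cv2.hconcat([cv2.resize(im[y-30:y+30,x-40:x+40],(400,300),interpolation=cv2.INTER_NEAREST) for im,x,y in r]) for r in ([(a,290,225),(a,230,157)],[(b,228,221),(b,295,158)])])
cv2.imwrite('pics/c3.png',o)
```

```text
(no output)
```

View pics/c3.png

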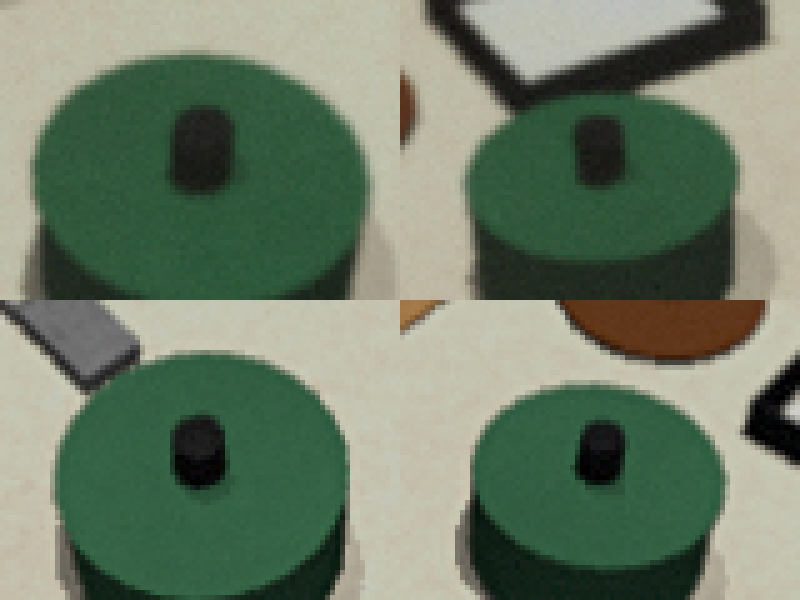

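View pics/c1.png

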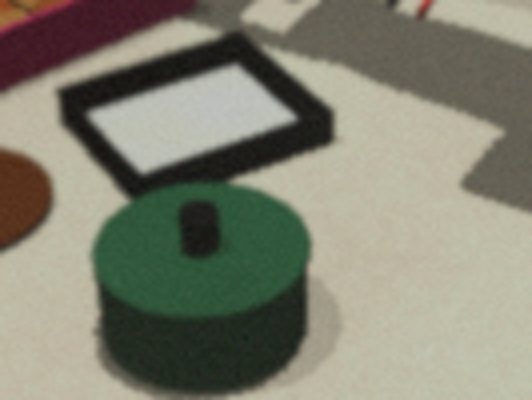

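View pics/c2.png

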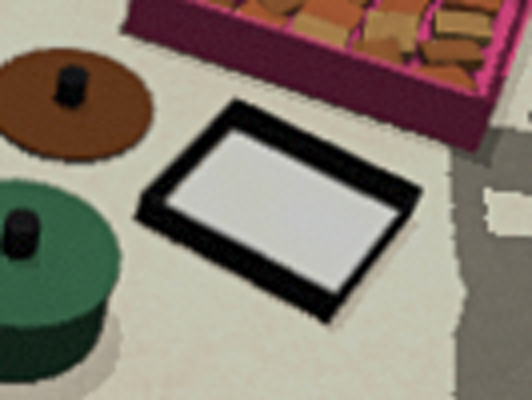

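Run:
```python
from plant import env
from h import *
S=env.camera_info('scene');D=env.camera_info('side')
for a,b in (((289.8,224.4),(227.5,220.9)),((229.6,157),(294.7,158.4))):
    print('knob',tri([ray(S,*a),ray(D,*b)]), atz(S,*a,81),atz(D,*b,81))
c=lambda p,x,y:(p[0]/4+x-.4,p[1]/4+y-.4)
for p in ((62,90),(240,33),(332,113)): print('scene',atz(S,*c(p,180,100),30).round(0))
for p in ((237,100),(421,190),(330,308),(140,200)): print('side',atz(D,*c(p,290,100),30).round(0))
for p in ((232,130),(398,212),(337,293),(167,200)): print('side paper',atz(D,*c(p,290,100),4).round(0))
for n,i,p in (('scene',S,[(203,226),(175,227),(169,150)]),('side',D,[(225,161),(307,126)])):
    for q in p: print('lookalike/tool',n,q,atz(i,*q,5).round(0))
for q in [(256,234),(240,223),(152,280),(246,340)]: print('scene z10',q,atz(S,*q,10).round())
for q in [(118,100),(229,92)]: print('box',atz(S,*q,50).round())
```

```text
knob (array([634.30100279, 124.20289707,  82.30982213]), [np.float64(0.7420593621678094), np.float64(0.7420593621677355)]) [633.35295975 122.44858052  81.        ] [634.63900827 124.36185142  81.        ]
knob (array([ 609.1408892 , -148.12550298,   81.51169128]), [np.float64(0.6215482614446707), np.float64(0.6215482614446093)]) [ 608.61374339 -149.64825759   81.        ] [ 609.0727416  -147.76199302   81.        ]
scene [ 563. -433.   30.]
scene [ 398. -421.   30.]
scene [ 411. -274.   30.]
side [ 563. -432.   30.]
side [ 399. -419.   30.]
side [ 411. -260.   30.]
side [ 575. -279.   30.]
side paper [ 559. -425.    4.]
side paper [ 408. -414.    4.]
side paper [ 415. -303.    4.]
side paper [ 566. -318.    4.]
lookalike/tool scene (203, 226) [756. -47.   5.]
lookalike/tool scene (175, 227) [812. -84.   5.]
lookalike/tool scene (169, 150) [ 687. -378.    5.]
lookalike/tool side (225, 161) [809. -84.   5.]
lookalike/tool side (307, 126) [ 684. -372.    5.]
scene z10 (256, 234) [671.  52.  10.]
scene z10 (240, 223) [682.   2.  10.]
scene z10 (152, 280) [920.  27.  10.]
scene z10 (246, 340) [834. 248.  10.]
box [ 723. -705.   50.]
box [ 385. -507.   50.]
```

Triangulated knobs: A at (634,124,82) and B at (609,-148,81.5), both near the required 81. The tray centre is about (487,-352), turned about -4°. I'll go to tin B first.

Request:
jog_arm(deltas=[[0, 0, 0, 35, 43, 0, 1], [0, 0, 0, 42, 50, 0, 1], [0, 0, 0, 42, 50, 0, 1], [0, 0, 0, 42, 50, 0, 1], [0, 0, 0, 42, 50, -10, 1], [0, 0, 0, 42, 50, -10, 1], [0, 0, 0, 42, 50, -10, 1], [0, 0, 0, 30, 37, -10, 1]])

```text
time_s: 0.95
eef_pos: [529.7, -253.4, 198.1]
ee_rot: [0.846, -0.534, 0.001, 0.0]
wrist_force: [-0.3, -0.5, -0.4]
gripper_width: 85.1
```

Request:
jog_arm(deltas=[[0, 0, 0, 30, 40, -10, 1], [0, 0, 0, 30, 40, -10, 1], [0, 0, 0, 15, 20, 0, 1], [0, 0, 0, 0, 0, 0, 0.7], [0, 0, 0, 0, 0, 0, 0.7]])

```text
time_s: 1.45
eef_pos: [605.3, -147.7, 175.6]
ee_rot: [0.848, -0.531, -0.001, 0.001]
wrist_force: [-0.8, 0.0, -0.0]
gripper_width: 60.0
```

Request:
jog_arm(deltas=[[0, 0, 0, 4, -1, -35, 0.6], [0, 0, 0, 0, 0, -30, 0.6], [0, 0, 0, 0, 0, 0, 0.6], [0, 0, 0, 0, 0, 0, 0.6]])

```text
time_s: 1.85
eef_pos: [608.2, -152.9, 111.1]
ee_rot: [0.847, -0.532, 0.001, 0.001]
wrist_force: [1.6, 0.2, 0.4]
gripper_width: 51.6
```

Run:
```python
from plant import env
import cv2
s=env.sense(); print(s['eef_pos'])
cv2.imwrite("pics/w1.png",env.grab_frame('wrist')[:,:,::-1])
a=env.grab_frame('side')[:,:,::-1]
cv2.imwrite("pics/s1.png",cv2.resize(a[90:210,220:380],(800,600)))
```

```text
[ 608.22006791 -152.86563353  111.08855651]
```

View pics/w1.png

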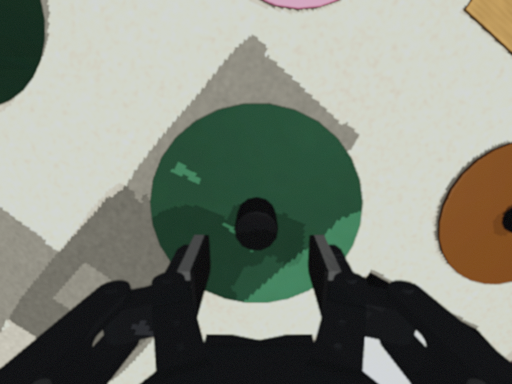

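View pics/s1.png

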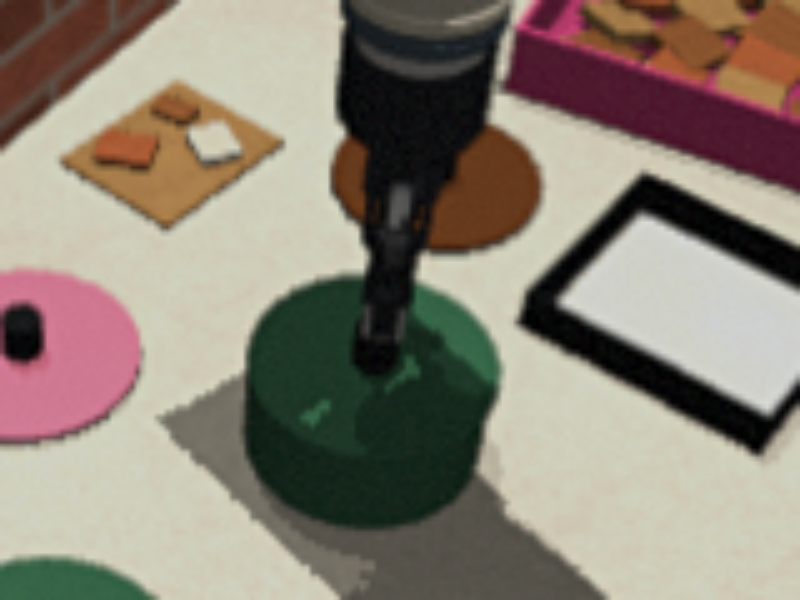

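The wrist view shows the knob at about (256,224) between the open fingers (pads at 200 and 318). The side view agrees. I'll refine the centre.

Run:
```python
from plant import env
from h import *
i=env.camera_info('wrist'); s=env.sense(); print(s['eef_pos'])
print(atz(i,256,208,95),atz(i,256.5,235,67), [atz(i,*q,67).round(1) for q in ((151,200),(362,200),(257,103),(258,302))])
print(proj(i,s['eef_pos']), proj(i,[609,-148.3,95]))
```

```text
[ 608.53182333 -152.69329402  111.64658534]
[ 622.29484822 -143.80589201   95.        ] [ 595.20950103 -156.93449217   67.        ] [array([587.7, -82.4,  67. ]), array([ 648.7, -209.6,   67. ]), array([ 674.2, -119.5,   67. ]), array([ 546. , -181.7,   67. ])]
[[259.74104054 247.40645935]] [[253.13681938 230.42334109]]
```

Request:
jog_arm(deltas=[[0, 0, 0, 1, 2.5, -15, 0.6], [0, 0, 0, 0, 0, -12, 0.6], [0, 0, 0, 0, 0, -8, 0.6], [0, 0, 0, 0, 0, 0, 0.6]])

```text
time_s: 2.35
eef_pos: [611.1, -151.0, 77.2]
ee_rot: [0.846, -0.532, 0.004, -0.0]
wrist_force: [0.8, -0.3, 0.2]
gripper_width: 51.5
```

Request:
jog_arm(deltas=[[0, 0, 0, -1, 0.5, -4, 0.6], [0, 0, 0, 0, 0, 0, 0.4], [0, 0, 0, 0, 0, 0, 0.15], [0, 0, 0, 0, 0, 0, 0], [0, 0, 0, 0, 0, 0, 0], [0, 0, 0, 0, 0, 0, 0]])

```text
time_s: 2.95
eef_pos: [610.4, -150.3, 73.3]
ee_rot: [0.847, -0.532, 0.004, -0.0]
wrist_force: [0.6, 0.9, -2.0]
gripper_width: 23.7
```

Request:
jog_arm(deltas=[[0, 0, 0, 0, 0, 0, 0], [0, 0, 0, 0, 0, 8, 0], [0, 0, 0, 0, 0, 15, 0], [0, 0, 0, 0, 0, 25, 0], [0, 0, 0, 0, 0, 30, 0], [0, 0, 0, 0, 0, 30, 0], [0, 0, 0, 0, 0, 0, 0]])

```text
time_s: 3.65
eef_pos: [609.9, -150.2, 189.6]
ee_rot: [0.847, -0.532, 0.004, -0.0]
wrist_force: [1.6, 0.1, -1.1]
gripper_width: 24.1
```

Run:
```python
from plant import env
import cv2
s=env.sense(); print(s['eef_pos'],s['gripper_width'],s['wrist_force'])
a=env.grab_frame('side')[:,:,::-1];b=env.grab_frame('scene')[:,:,::-1]
o=cv2.hconcat([cv2.resize(a[90:240,220:353],(400,450)),cv2.resize(b[60:210,160:293],(400,450))])
cv2.imwrite("pics/s2.png",o)
```

```text
[ 609.88597279 -150.20126357  189.64487026] 24.07845116931268 [ 1.62588706  0.08899996 -1.08727901]
```

View pics/s2.png

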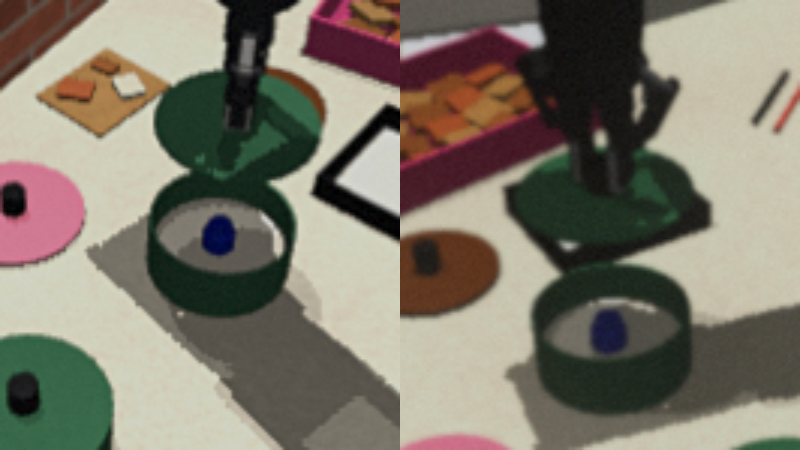

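Tin B holds the ink pot: the blue pot is at (219,235) in the left crop and (608,332) in the right. The lid hangs level and is held firmly. I'll lay it on the clear table at about (450,-60).

Request:
jog_arm(deltas=[[0, 0, 0, -30, 17, 0, 0], [0, 0, 0, -35, 20, 0, 0], [0, 0, 0, -35, 20, -10, 0], [0, 0, 0, -35, 20, -20, 0], [0, 0, 0, -20, 10, -30, 0], [0, 0, 0, -5, 3, -30, 0], [0, 0, 0, 0, 0, -20, 0], [0, 0, 0, 0, 0, 0, 0]])

```text
time_s: 4.55
eef_pos: [433.7, -55.7, 68.0]
ee_rot: [0.846, -0.532, -0.004, 0.003]
wrist_force: [0.6, 0.0, -1.0]
gripper_width: 24.2
```

Run:
```python
from plant import env
import cv2
from h import *
s=env.sense(); print(s['eef_pos'],s['gripper_width'],s['wrist_force'])
S=env.camera_info('scene');D=env.camera_info('side')
a=env.grab_frame('side')[:,:,::-1];b=env.grab_frame('scene')[:,:,::-1]
o=cv2.hconcat([cv2.resize(a[130:330,220:398],(400,450)),cv2.resize(b[80:280,220:398],(400,450))])
cv2.imwrite("pics/s3.png",o)
a=np.ascontiguousarray(a);b=np.ascontiguousarray(b)
for i,im,n in ((D,a,'side'),(S,b,'scene')):
    m=((im[:,:,0].astype(int)-im[:,:,2]>40)&(im[:,:,0].astype(int)-im[:,:,1]>40)).astype('uint8')
    N,l,st,ce=cv2.connectedComponentsWithStats(m); k=[j for j in range(1,N) if st[j][4]>15]
    for j in k: print(n,st[j],ce[j],atz(i,*ce[j],39).round(1))
```

```text
[433.70232351 -55.73761607  68.00497354] 24.207618756569143 [ 0.60696439  0.03666775 -1.04558727]
side [288 161  10  13 107] [292.42990654 167.3271028 ] [ 613.9 -150.8   39. ]
scene [224 163  11  11  93] [228.76344086 168.10752688] [ 609. -158.   39.]
```

View pics/s3.png

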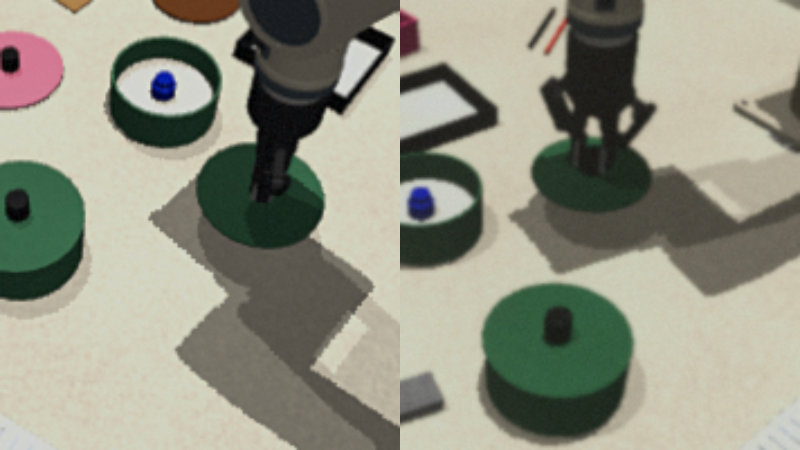

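The lid is over clear table. The pot stands in tin B at about (612,-154). Now I'll lower the lid.

Request:
jog_arm(deltas=[[0, 0, 0, 0, 0, -20, 0], [0, 0, 0, 0, 0, -15, 0], [0, 0, 0, 0, 0, -8, 0], [0, 0, 0, 0, 0, 0, 0]])

```text
time_s: 5.05
eef_pos: [440.8, -57.4, 29.6]
ee_rot: [0.846, -0.533, 0.002, 0.0]
wrist_force: [0.3, -0.5, -1.3]
gripper_width: 24.2
```

Request:
jog_arm(deltas=[[0, 0, 0, 0, 0, -6, 0], [0, 0, 0, 0, 0, -5, 0], [0, 0, 0, 0, 0, 0, 0]])

```text
time_s: 5.35
eef_pos: [442.6, -57.8, 19.7]
ee_rot: [0.846, -0.533, 0.004, -0.001]
wrist_force: [-0.5, -0.7, -1.2]
gripper_width: 23.8
```

Request:
jog_arm(deltas=[[0, 0, 0, 0, 0, -3, 0], [0, 0, 0, 0, 0, -2, 0], [0, 0, 0, 0, 0, 0, 0]])

```text
time_s: 5.65
eef_pos: [443.0, -57.8, 14.8]
ee_rot: [0.846, -0.533, 0.004, -0.001]
wrist_force: [0.5, 1.1, -2.0]
gripper_width: 24.2
```

Request:
jog_arm(deltas=[[0, 0, 0, 0, 0, -1, 0], [0, 0, 0, 0, 0, 0, 0], [0, 0, 0, 0, 0, 0, 0.5], [0, 0, 0, 0, 0, 0, 0.6], [0, 0, 0, 0, 0, 0, 0.6]])

```text
time_s: 6.15
eef_pos: [443.4, -57.9, 14.2]
ee_rot: [0.846, -0.533, 0.005, -0.001]
wrist_force: [0.0, -0.6, -0.9]
gripper_width: 51.4
```

Request:
jog_arm(deltas=[[0, 0, 0, 0, 0, 20, 0.6], [0, 0, 0, 0, 0, 40, 0.6], [0, 0, 0, 0, 0, 45, 0.6], [0, 0, 0, 40, -20, 20, 0.6], [0, 0, 0, 45, -25, 0, 0.6], [0, 0, 0, 45, -25, 0, 0.6], [0, 0, 0, 30, -20, 0, 0.6], [0, 0, 0, 0, 0, 0, 0.6]])

```text
time_s: 6.95
eef_pos: [603.1, -149.1, 146.4]
ee_rot: [0.847, -0.532, 0.005, -0.001]
wrist_force: [0.3, 0.4, 0.3]
gripper_width: 51.4
```

Run:
```python
from plant import env
import cv2
from h import *
s=env.sense(); print(s['eef_pos'],s['gripper_width'])
i=env.camera_info('wrist')
w=np.ascontiguousarray(env.grab_frame('wrist')[:,:,::-1])
cv2.imwrite("pics/w4.png",w)
b=env.grab_frame('scene')[:,:,::-1]; cv2.imwrite('pics/s4.png',b)
im=w.astype(int); m=((im[:,:,0]-im[:,:,2]>40)&(im[:,:,0]-im[:,:,1]>30)).astype('uint8')
N,l,st,ce=cv2.connectedComponentsWithStats(m)
for j in range(1,N):
    if st[j][4]>60: print(st[j],ce[j],atz(i,*ce[j],39).round(1))
```

```text
[ 603.07271652 -149.12310088  146.36818349] 51.35199369795662
[ 249  162   35   37 1022] [265.88258317 180.34540117] [ 614.1 -151.1   39. ]
```

View pics/w4.png

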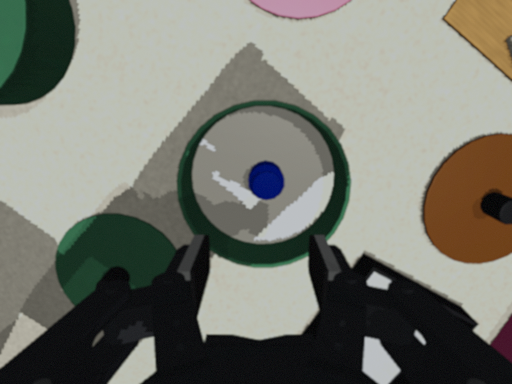

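View pics/s4.png

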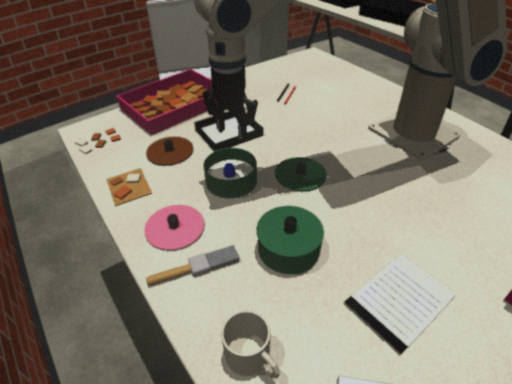

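Wrist and side views agree on the pot at (614,-151). In the wrist view it is at (266,180), inside the rim. The lid lies knob-up on the table at (300,173) in the scene view. Now descending on the pot.

Request:
jog_arm(deltas=[[0, 0, 0, 10, -2, 0, 0.6], [0, 0, 0, 0, 0, -25, 0.6], [0, 0, 0, 0, 0, -30, 0.6], [0, 0, 0, 0, 0, 0, 0.6], [0, 0, 0, 0, 0, 0, 0.6]])

```text
time_s: 7.55
eef_pos: [606.2, -145.8, 89.5]
ee_rot: [0.847, -0.531, 0.001, 0.001]
wrist_force: [1.3, 0.9, 0.1]
gripper_width: 50.9
```

Request:
jog_arm(deltas=[[0, 0, 0, 8, -5, 0, 0.6], [0, 0, 0, 0, 0, 0, 0.6], [0, 0, 0, 0, 0, 0, 0.6]])

```text
time_s: 7.85
eef_pos: [616.2, -151.0, 92.7]
ee_rot: [0.848, -0.531, 0.002, -0.0]
wrist_force: [-0.3, -0.4, -0.3]
gripper_width: 51.2
```

Run:
```python
from plant import env
import cv2
from h import *
s=env.sense(); print(s['eef_pos'])
i=env.camera_info('wrist')
w=np.ascontiguousarray(env.grab_frame('wrist')[:,:,::-1])
cv2.imwrite("pics/w5.png",w)
im=w.astype(int); m=((im[:,:,0]-im[:,:,2]>40)&(im[:,:,0]-im[:,:,1]>30)).astype('uint8')
N,l,st,ce=cv2.connectedComponentsWithStats(m)
for j in range(1,N):
    if st[j][4]>60: print(st[j],ce[j],atz(i,*ce[j],39).round(1))
print(proj(i,[s['eef_pos'],s['eef_pos']-[0,0,35]]))
```

```text
[ 616.1670599  -150.96383958   92.72714656]
[ 236  190   44   49 1673] [257.83562463 214.17154812] [ 614.1 -150.9   39. ]
[[259.7469297  247.43042694]
 [259.33344857 221.98431151]]
```

View pics/w5.png

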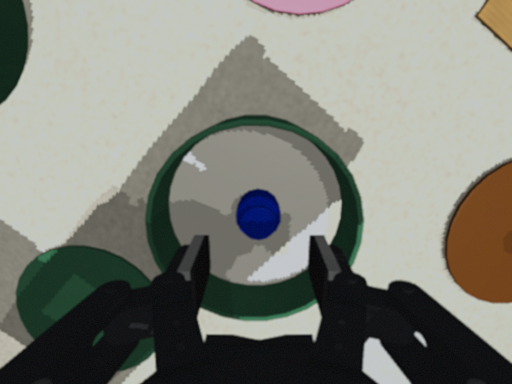

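The pot is at (258,214) between the fingers, again measured at (614,-151).

Request:
jog_arm(deltas=[[0, 0, 0, -1.5, 0, -12, 0.6], [0, 0, 0, 0, 0, -12, 0.6], [0, 0, 0, 0, 0, -12, 0.6], [0, 0, 0, 0, 0, -5, 0.6], [0, 0, 0, 0, 0, 0, 0.6]])

```text
time_s: 8.4
eef_pos: [614.2, -151.0, 48.4]
ee_rot: [0.848, -0.531, 0.003, -0.0]
wrist_force: [0.0, -1.1, 0.4]
gripper_width: 51.0
```

Request:
jog_arm(deltas=[[0, 0, 0, 0, 0, -8, 0.6], [0, 0, 0, 0, 0, -6, 0.6], [0, 0, 0, 0, 0, -3, 0.6], [0, 0, 0, 0, 0, 0, 0.6]])

```text
time_s: 8.8
eef_pos: [614.1, -151.0, 29.5]
ee_rot: [0.848, -0.531, 0.002, 0.0]
wrist_force: [0.3, 0.8, -0.2]
gripper_width: 51.5
```

Request:
jog_arm(deltas=[[0, 0, 0, 0, 0, 0, 0.45], [0, 0, 0, 0, 0, 0, 0.35], [0, 0, 0, 0, 0, 0, 0.2], [0, 0, 0, 0, 0, 0, 0], [0, 0, 0, 0, 0, 0, 0], [0, 0, 0, 0, 0, 0, 0]])

```text
time_s: 9.4
eef_pos: [614.9, -151.2, 30.6]
ee_rot: [0.848, -0.531, 0.003, -0.0]
wrist_force: [-0.2, 0.4, -0.4]
gripper_width: 29.2
```

Request:
jog_arm(deltas=[[0, 0, 0, 0, 0, 5, 0], [0, 0, 0, 0, 0, 12, 0], [0, 0, 0, 0, 0, 20, 0], [0, 0, 0, 0, 0, 30, 0], [0, 0, 0, 0, 0, 20, 0], [0, 0, 0, 0, 0, 0, 0]])

```text
time_s: 10.0
eef_pos: [614.5, -151.1, 123.5]
ee_rot: [0.848, -0.531, 0.003, -0.0]
wrist_force: [-0.1, 0.1, -0.3]
gripper_width: 29.6
```

Run:
```python
from plant import env
import cv2
s=env.sense(); print(s['eef_pos'],s['gripper_width'],s['wrist_force'])
a=env.grab_frame('side')[:,:,::-1];b=env.grab_frame('scene')[:,:,::-1]
o=cv2.hconcat([cv2.resize(a[90:240,240:373],(400,450)),cv2.resize(b[60:210,160:293],(400,450))])
cv2.imwrite("pics/s6.png",o)
```

```text
[ 614.45985876 -151.06202995  123.49728255] 29.609730653789693 [-0.13915799  0.10275162 -0.29305902]
```

View pics/s6.png

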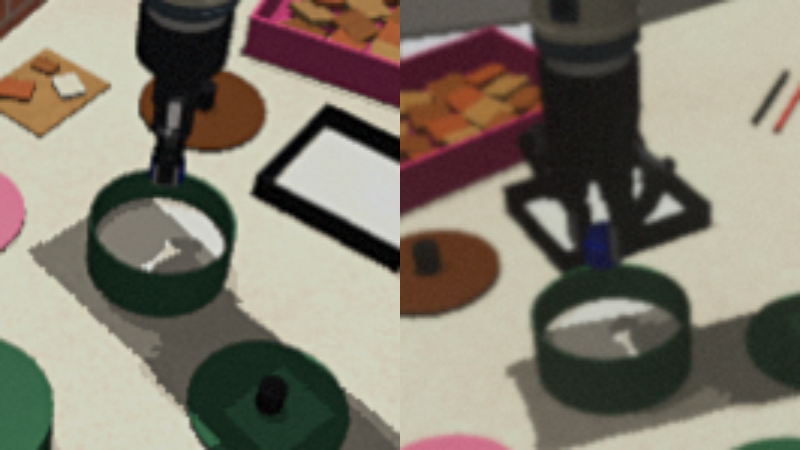

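The pot is held between the pads at (602,245) in the right crop, and the tin is empty. Next I'll move it over the tray centre at about (487,-352).

Request:
jog_arm(deltas=[[0, 0, 0, -20, -30, 0, 0], [0, 0, 0, -25, -40, 0, 0], [0, 0, 0, -25, -40, 0, 0], [0, 0, 0, -25, -40, 0, 0], [0, 0, 0, -15, -25, 0, 0], [0, 0, 0, 0, 0, 0, 0], [0, 0, 0, 0, 0, 0, 0]])

```text
time_s: 10.8
eef_pos: [494.4, -327.4, 111.9]
ee_rot: [0.848, -0.53, -0.005, 0.0]
wrist_force: [-0.6, -0.2, -0.9]
gripper_width: 29.2
```

Run:
```python
from plant import env
import cv2
from h import *
s=env.sense(); print(s['eef_pos'],s['gripper_width'])
i=env.camera_info('wrist')
cv2.imwrite("pics/w7.png",env.grab_frame('wrist')[:,:,::-1])
for n in ('scene','side'): print(n,proj(env.camera_info(n),[[487,-352,4],[487,-352,30]]))
print(proj(i,[[487,-352,4]]))
```

```text
[ 494.40638265 -327.36703997  111.9364956 ] 29.22591540371802
scene [[228.98974444 131.94895194]
 [228.48624983 125.02564816]]
side [[358.59136875 153.64456536]
 [360.51608754 147.67585379]]
[[281.37580125 207.55477755]]
```

View pics/w7.png

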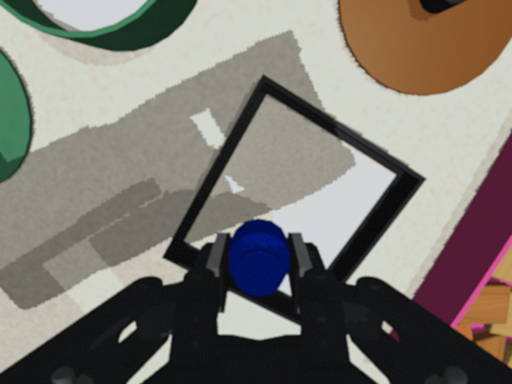

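Run:
```python
from plant import env
from h import *
i=env.camera_info('wrist')
for q in ((265,77),(424,179),(165,257)): print(atz(i,*q,30).round(0))
```

```text
[ 577. -290.   30.]
[ 566. -436.   30.]
[ 411. -277.   30.]
```

Request:
jog_arm(deltas=[[0, 0, 0, -6, -22, 0, 0], [0, 0, 0, 0, 0, -12, 0], [0, 0, 0, 0, 0, -20, 0], [0, 0, 0, 0, 0, -15, 0], [0, 0, 0, 0, 0, 0, 0]])

```text
time_s: 11.35
eef_pos: [490.9, -343.1, 60.4]
ee_rot: [0.85, -0.526, -0.006, -0.0]
wrist_force: [-1.5, 0.3, -0.4]
gripper_width: 29.2
```

Request:
jog_arm(deltas=[[0, 0, 0, -3, -11, -10, 0], [0, 0, 0, 0, 0, -12, 0], [0, 0, 0, 0, 0, -7, 0], [0, 0, 0, 0, 0, 0, 0], [0, 0, 0, 0, 0, 0, 0]])

```text
time_s: 11.85
eef_pos: [488.6, -353.8, 28.8]
ee_rot: [0.851, -0.526, -0.007, -0.0]
wrist_force: [-0.3, -0.9, 0.3]
gripper_width: 29.4
```

Request:
jog_arm(deltas=[[0, 0, 0, 0, 0, -7, 0], [0, 0, 0, 0, 0, -5, 0], [0, 0, 0, 0, 0, -2, 0], [0, 0, 0, 0, 0, 0, 0]])

```text
time_s: 12.25
eef_pos: [489.2, -354.1, 14.7]
ee_rot: [0.851, -0.526, -0.006, -0.0]
wrist_force: [1.1, -0.1, -0.3]
gripper_width: 29.5
```

Request:
jog_arm(deltas=[[0, 0, 0, 0, 0, -2, 0], [0, 0, 0, 0, 0, 0, 0]])

```text
time_s: 12.45
eef_pos: [489.3, -354.2, 12.7]
ee_rot: [0.851, -0.526, -0.006, -0.0]
wrist_force: [-0.1, -0.3, 0.2]
gripper_width: 29.5
```

Request:
jog_arm(deltas=[[0, 0, 0, 0, 0, -1, 0], [0, 0, 0, 0, 0, 0, 0]])

```text
time_s: 12.65
eef_pos: [489.4, -354.3, 11.8]
ee_rot: [0.851, -0.526, -0.005, -0.0]
wrist_force: [-0.4, -0.8, -0.8]
gripper_width: 29.5
```

Request:
jog_arm(deltas=[[0, 0, 0, 0, 0, -1, 0], [0, 0, 0, 0, 0, 0, 0]])

```text
time_s: 12.85
eef_pos: [489.5, -354.4, 10.9]
ee_rot: [0.851, -0.526, -0.005, -0.0]
wrist_force: [0.3, 0.3, -0.9]
gripper_width: 29.4
```

Request:
jog_arm(deltas=[[0, 0, 0, 0, 0, -1, 0], [0, 0, 0, 0, 0, 0, 0]])

```text
time_s: 13.05
eef_pos: [489.7, -354.5, 10.1]
ee_rot: [0.851, -0.526, -0.005, -0.0]
wrist_force: [0.8, 0.1, 0.5]
gripper_width: 29.3
```

Request:
jog_arm(deltas=[[0, 0, 0, 0, 0, -0.7, 0], [0, 0, 0, 0, 0, 0, 0]])

```text
time_s: 13.25
eef_pos: [489.7, -354.5, 10.2]
ee_rot: [0.851, -0.526, -0.005, -0.0]
wrist_force: [-0.7, 0.2, -0.3]
gripper_width: 29.1
```

Request:
jog_arm(deltas=[[0, 0, 0, 0, 0, -0.7, 0], [0, 0, 0, 0, 0, 0, 0]])

```text
time_s: 13.45
eef_pos: [489.7, -354.6, 10.1]
ee_rot: [0.851, -0.526, -0.005, -0.0]
wrist_force: [-0.9, -0.4, -0.5]
gripper_width: 29.0
```

Request:
jog_arm(deltas=[[0, 0, 0, 0, 0, -1.2, 0], [0, 0, 0, 0, 0, 0, 0]])

```text
time_s: 13.65
eef_pos: [489.8, -354.7, 10.2]
ee_rot: [0.851, -0.526, -0.005, -0.0]
wrist_force: [0.1, 0.4, 0.3]
gripper_width: 29.2
```

Run:
```python
from plant import env
import cv2
s=env.sense(); print(s['eef_pos'],s['gripper_width'],s['wrist_force'],s['ft_torque'])
a=env.grab_frame('side')[:,:,::-1];b=env.grab_frame('scene')[:,:,::-1]
o=cv2.hconcat([cv2.resize(a[110:190,325:396],(400,450)),cv2.resize(b[90:170,190:261],(400,450))])
cv2.imwrite("pics/s8.png",o)
```

```text
[ 489.78061535 -354.65603394   10.15955474] 29.224330911114677 [0.1280304  0.40275697 0.34340364] [0.00579002 0.01392817 0.03258174]
```

View pics/s8.png

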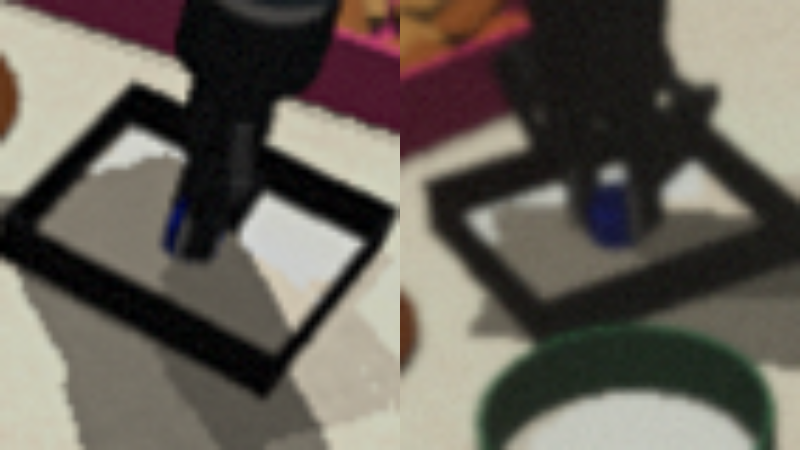

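The pot is inside the tray, and z has stopped at 10.1, which matches the predicted floor contact (foot about 6 below TCP, floor at 4). I'll release it.

Request:
jog_arm(deltas=[[0, 0, 0, 0, 0, 0, 0.35], [0, 0, 0, 0, 0, 0, 0.42], [0, 0, 0, 0, 0, 0, 0.5], [0, 0, 0, 0, 0, 0, 0.6], [0, 0, 0, 0, 0, 0, 0.6]])

```text
time_s: 14.25
eef_pos: [489.7, -354.6, 8.9]
ee_rot: [0.851, -0.526, -0.005, -0.0]
wrist_force: [-0.4, -0.2, -0.5]
gripper_width: 50.7
```

Request:
jog_arm(deltas=[[0, 0, 0, 0, 0, 8, 0.6], [0, 0, 0, 0, 0, 15, 0.6], [0, 0, 0, 0, 0, 25, 0.6], [0, 0, 0, 0, 0, 40, 0.6], [0, 0, 0, 0, 0, 50, 0.6], [0, 0, 0, -30, -30, 40, 0.6], [0, 0, 0, -30, -40, 20, 0.6], [0, 0, 0, -30, -40, 0, 0.6]])

```text
time_s: 15.05
eef_pos: [406.5, -455.2, 214.1]
ee_rot: [0.853, -0.522, -0.003, 0.001]
wrist_force: [0.9, -0.2, -0.1]
gripper_width: 51.3
```

Request:
jog_arm(deltas=[[0, 0, 0, -30, -45, 0, 0.6], [0, 0, 0, -30, -45, 0, 0.6], [0, 0, 0, 0, 0, 0, 0.6], [0, 0, 0, 0, 0, 0, 0.6], [0, 0, 0, 0, 0, 0, 0.6]])

```text
time_s: 15.55
eef_pos: [346.8, -543.5, 222.9]
ee_rot: [0.852, -0.524, 0.002, 0.003]
wrist_force: [0.0, 0.3, 0.6]
gripper_width: 50.9
```

Run:
```python
from plant import env
import cv2
from h import *
s=env.sense(); print(s['time_s'],s['eef_pos'],s['gripper_width'])
a=np.ascontiguousarray(env.grab_frame('side')[:,:,::-1]);b=np.ascontiguousarray(env.grab_frame('scene')[:,:,::-1])
cv2.imwrite("pics/s9.png",b)
o=cv2.hconcat([cv2.resize(a[100:260,240:400],(400,400)),cv2.resize(a[120:180,330:390],(400,400))])
cv2.imwrite("pics/s10.png",o)
for n,im in (('side',a),('scene',b)):
    q=im.astype(int); m=((q[:,:,0]-q[:,:,2]>40)&(q[:,:,0]-q[:,:,1]>30)).astype('uint8')
    N,l,st,ce=cv2.connectedComponentsWithStats(m)
    for j in range(1,N):
        if st[j][4]>15: print(n,st[j],ce[j].round(1),atz(env.camera_info(n),*ce[j],19).round(1))
```

```text
15.55 [ 346.84441    -543.48371052  222.92944433] 50.87434528316263
side [355 144  10  12  93] [359.5 149.6] [ 488.8 -354.4   19. ]
scene [224 122   9   8  59] [227.8 125.7] [ 482.1 -365.1   19. ]
```

View pics/s9.png

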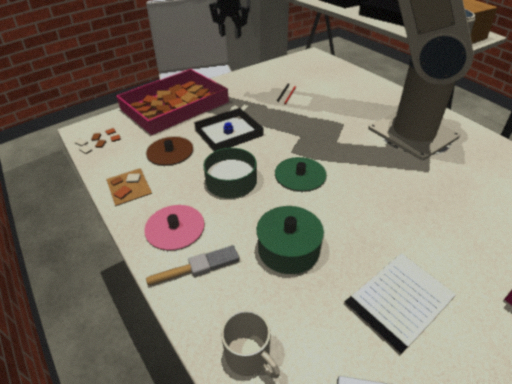

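View pics/s10.png

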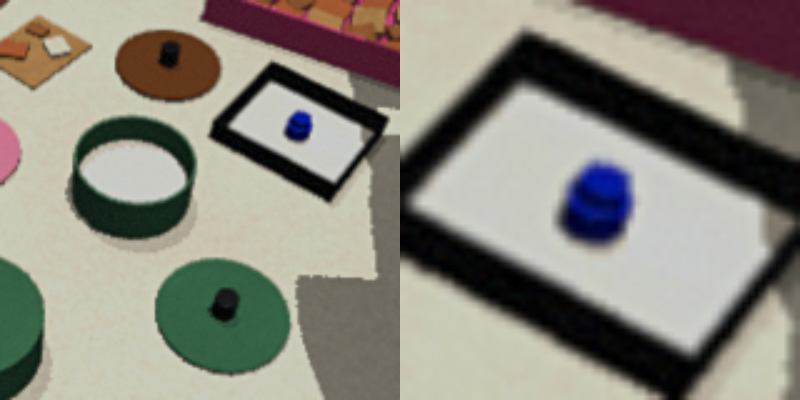

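The pot stands upright on the white paper near the middle of the tray, at (600,200) in the right crop. The lid lies flat with its knob up at (225,300) in the left crop, and the arm is clear. Handing in.

```bash
python3 -c "
from plant import env
print(env.hand_in(), env.sense()['time_s'])"
```

```text
the job is handed in; nothing more can be done
the job is handed in; nothing more can be done
```

The ink pot is out of its tin and standing upright on the paper near the middle of the tray. I handed the job in at about 16 s, against the 72 s limit.

- **What I did:** I lifted the lid of the tin next to the tray and saw the ink pot in it straight away. I laid that lid on open table, then gripped the pot by its body, set it down in the tray and backed the arm away. I left the other tin closed, since the pot was already found, and touched none of the look-alikes.
- **Last checks:** In the final pictures the pot is upright and clear of the tray walls. The side camera puts it at about (489, -354), with the tray centre at about (488, -355). The lid is flat with its knob up, and the robot is touching nothing.
- **What disagreed:** The scene camera put the pot at about (482, -365), roughly 13 mm from the side camera. I put this down to the tray wall probably hiding the pot's foot in that view; both readings are well inside the tray. The wrist force never clearly showed the pot touching down. I judged contact by the height, which stopped at 10.1 mm, as predicted.

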